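Put four mixed-up lock jobs back into their own trays

ROBOT

A 6-joint arm with a two-finger parallel gripper is mounted at the origin on a cart in front of the work surface, level with it; the furniture and walls round the work are solid. World frame = base frame: x ahead of the robot, y to its left, z up, the work surface at z = 0. Lengths are in m, angles in rad, forces in N, time in s.
With the tool pointing down it reaches from about 0.35 to 0.775 m from the base axis. Payload 7.3 kg.
Tool frame: the origin (TCP) lies on the centre line of the jaws, within the pads' length; the fingertips stand ahead of it and the grasp point (between the pads) lies 11 mm behind it (robot.nose_length is the z of the fingertips in the tool frame, in m); z points along the fingers, y is the line along which they close (so a half turn about z gives the same grasp; the last joint's range is limited). The gripper opens to 92 mm and grips with 3 to 60 N. Pads are 19 mm wide; open, the fingers measure 130 mm over their backs; the gripper's body (75 mm by 190 mm) begins 47 mm behind the grasp point.
Start: joints at [-1.391, 0.342, 1.524, -0, 1.275, -0.146], TCP at [0.168, -0.497, 0.235] pointing down, gripper open.
Joint ranges: [-2.53, 2.53], [-0.77, 2.02], [0.04, 2.7], [-1, 4.14], [0.28, 2.66], [-3.11, 3.11]. Speed limits (rad/s): [2.57, 2.57, 3.14, 3.14, 3.14, 3.14].

INTERFACE

Orientations are given as [roll, pitch, yaw] about the fixed x, y, z axes, in that order (R = Rz(yaw) Ry(pitch) Rx(roll)).
In Python, from cell import robot, cams gives the robot as it stands. The module is installed in compiled form; this text tells all that it offers.
- The arm moves only by the tool carry_out, never from a script. Its argument "deltas" is a list of rows, each a list of 7 numbers: the shift along the tool's x, y, z in cm, then the turn, a rotation vector about the tool's x, y, z in rad, then the opening, from 0 (shut) to 1 (fully open). A call has exactly 8 rows; each row shifts and turns the commanded pose from where the row before left it, along the tool's axes as they then stand; what a row does not reach is not made up. A row lasts 1/12 s, in which the tool goes at most 41.7 mm and 7.16 degrees, less where a joint would pass 70% of its speed; a pose out of reach is approached as far as the arm can. A call is refused whole if a number of a shift passes 4.17 or a number of a turn 0.125, either way. A call with a gripper value outside its range is refused whole. The fingers move at their own pace and stop on an object; "force" is the grip in N (left out, the last holds). Time passes only in rows, so rows that do not move let the fingers close, or fill a call up. It gives the time, the measured TCP pose, the force, the opening and the grip force at its end, in the units of the state.
- robot.observe(): the state, without advancing time (a new reading comes with each control period).
- cams.read_camera(name): name is "side" or "top"; returns a dict with "image" (384x512x3 uint8, blue, green, red), "depth" (384x512 float32, m along the optical axis (not along the pixel's ray), 0 where there is no reading), "fx", "fy", "cx", "cy" (pixels), "D" ([k1, k2, p1, p2, k3] as OpenCV has them; the pictures are not rectified), "world_to_cam" (4x4, takes a point from world to camera coordinates). Camera axes: x right, y up, looking along -z (the intrinsics and any distortion apply to the point x, -y, -z); pixel columns grow to the right and rows downward; lengths in m; the calibration is good to about 2 mm. A picture is of the moment at which its call begins.
- robot.hand_in(): hands the job in; it is judged then, once.
The state is a dict: "time": time; "qpos": joint angles; "qvel": joint speeds; "joint_efforts": joint torques, N m; "tool_pos": TCP position; "tool_rot": TCP orientation; "contact_force": force on the tool from outside, world axes, zero at the start; "torque": the same for the moment, N m; "opening": finger opening in m; "grip_force": force on a finger pad.
Only numpy, scipy, OpenCV 4.12 (cv2) and the standard library are available. Lean on these libraries where they do the work, as an engineer would, in place of code of your own. Each camera call takes 0.05 s, during which the arm holds its last target. There are 200 camera calls.

TASK

The four lock jobs lie in the wrong trays: put the key with the red cap into the red tray, the key with the black cap into the black tray, the brass padlock into the yellow tray and the silver lock cylinder into the grey tray, each centred in its tray, lengthwise along it (either end first) and the same way up as it lies now. No tray may hold two things at a time, so park a thing on the free cork mat when a tray must be cleared, never more than one there, and leave the mat empty at the end; leave the black tape roll between the trays where it is.

Things in the scene. Friction and masses are not known exactly. Their poses are not given: they have to be found in the camera images.
- key_red_mid (a point): car key with a red plastic cap, lying flat in a tray, 31 x 65 x 9 mm, about 20 g. The point is the middle of its 65 mm length, half-way up (4.5 mm above its underside); its y axis runs along the key from blade to cap, z up. The cap, the part to grip, spans y = -1 to +33 mm and is 31 mm wide (x) and 9 mm high; the thin blade points to -y; which of the other colours' trays it starts in changes from run to run
- key_black_mid (a point): car key with a black plastic cap, lying flat in a tray, 31 x 73 x 9 mm, about 25 g. The point is the middle of its 73 mm length, half-way up (4.5 mm above its underside); its y axis runs along the key from blade to cap, z up. The cap, the part to grip, spans y = +3 to +37 mm and is 31 mm wide (x) and 9 mm high; the thin blade points to -y; which of the other colours' trays it starts in changes from run to run
- padlock_mid (a point): brass padlock lying flat in a tray, 62 x 40 x 14 mm, about 160 g. The point is the middle of its 62 mm length, half-way up (7 mm above its underside); its x axis runs lengthwise from body to shackle, z up. The brass body, the part to grip, spans x = -31 to +3 mm, is 40 mm wide (y) and 14 mm high; the steel shackle points to +x; which of the other colours' trays it starts in changes from run to run
- cylinder_mid (a point): silver lock cylinder (euro profile) standing on its narrow edge in a tray, 17 x 71 x 33 mm, about 210 g. The point is its centre, half-way up (16.5 mm above its underside); its y axis runs along its 71 mm length, x across its 17 mm thickness, z up. Grip it across the 17 mm, anywhere near the centre; which of the other colours' trays it starts in changes from run to run
- tray_red_floor (a point): flat red plastic job tray, fixed to the table, 98 x 128 x 10 mm outside, with a low rim 4 mm thick and a floor 4 mm thick (92 x 120 mm inside, rim 6 mm above the floor); a small lip sticks out 6 mm at the middle of each short end. The point is the centre of the tray's floor, on the floor's upper face; its y axis runs along the tray's length, x across, z up
- tray_black_floor (a point): flat black plastic job tray, fixed to the table, 98 x 128 x 10 mm outside, with a low rim 4 mm thick and a floor 4 mm thick (92 x 120 mm inside, rim 6 mm above the floor); a small lip sticks out 6 mm at the middle of each short end. The point is the centre of the tray's floor, on the floor's upper face; its y axis runs along the tray's length, x across, z up
- tray_yellow_floor (a point): flat yellow plastic job tray, fixed to the table, 98 x 128 x 10 mm outside, with a low rim 4 mm thick and a floor 4 mm thick (92 x 120 mm inside, rim 6 mm above the floor); a small lip sticks out 6 mm at the middle of each short end. The point is the centre of the tray's floor, on the floor's upper face; its y axis runs along the tray's length, x across, z up
- tray_grey_floor (a point): flat grey plastic job tray, fixed to the table, 98 x 128 x 10 mm outside, with a low rim 4 mm thick and a floor 4 mm thick (92 x 120 mm inside, rim 6 mm above the floor); a small lip sticks out 6 mm at the middle of each short end. The point is the centre of the tray's floor, on the floor's upper face; its y axis runs along the tray's length, x across, z up
- mat_top (a point): free brown cork mat, fixed to the table, 100 x 130 x 4 mm, without a rim, empty at the start: the place to park. The point is the centre of its upper face; y along its length, x across, z up
- tape_mid (a point): roll of black tape lying flat on the table between the trays, 58 mm across, 19 mm high, loose; to be left alone. The point is its centre, half-way up
Mind the look-alikes: they are no part of the job. Leave any blue or green look-alike of the part that bears padlock_mid alone.

How it is judged:
By the outcome, as a careful person would: the job done as asked, in the order asked, and still so for the second after the job is handed in, with the robot touching nothing.
It also fails if it takes over 128 s, if anything falls off the work surface, if the arm or the gripper's body presses on something with over 40 N, if the wrist force passes 120 N, or if a joint passes its speed limit or range.

## Working session

There is one attempt and no reset: what is moved stays moved. The work goes in short steps, Python scripts to look and compute and a tool call to move; the robot and the scene stay as the last step left them, time stands still between calls to the robot, and variables do not carry over. Pictures are saved under pics/ and viewed, at most 14 in all, crops included, and the job is handed in when it is done.

Besides the shell and the picture viewer there is one more tool, called by a JSON object that holds its "op" and its "data". carry_out: Moves the arm, as the interface text tells. Its arguments: {"type":"object","properties":{"deltas":{"type":"array","items":{"type":"array","items":{"type":"number"}}},"force":{"type":"number"}},"required":["deltas"]}

```bash
mkdir -p pics; cat > h.py <<'E'
import numpy as np, cv2
from cell import robot, cams
def cap(n):
    return cams.read_camera(n)
def world(c,u,v,z):
    K=np.array([[c['fx'],0,c['cx']],[0,c['fy'],c['cy']],[0,0,1.]])
    p=cv2.undistortPoints(np.array([[[u,v]]],float),K,np.array(c['D'],float))[0,0]
    T=np.linalg.inv(c['world_to_cam']); d=T[:3,:3]@np.array([p[0],-p[1],-1]); o=T[:3,3]
    return o+d*(z-o[2])/d[2]
def depthpt(c,u,v):
    K=np.array([[c['fx'],0,c['cx']],[0,c['fy'],c['cy']],[0,0,1.]])
    p=cv2.undistortPoints(np.array([[[u,v]]],float),K,np.array(c['D'],float))[0,0]
    T=np.linalg.inv(c['world_to_cam']); Z=float(c['depth'][int(v),int(u)])
    return (T@np.array([p[0]*Z,-p[1]*Z,-Z,1]))[:3]
E
python3 - <<'E'
from h import *
for n in('top','side'):
    c=cap(n); cv2.imwrite(f'pics/{n}0.png',cv2.resize(c['image'],(800,600),interpolation=cv2.INTER_CUBIC))
    np.save(f'{n}0.npy',c,allow_pickle=True); T=np.linalg.inv(c['world_to_cam']); print(n,T[:3,3].round(3),c['fx'],c['D'])
print(robot.observe(), robot.nose_length)
E
```

```text
top [0.483 0.108 1.127] 347.4801235887776 [0.00719422 0.         0.         0.         0.        ]
side [ 0.478 -0.925  0.828] 455.5616660094782 [0.01767915 0.         0.         0.         0.        ]
{'time': 0.1, 'qpos': array([-1.39100762e+00,  3.42654765e-01,  1.52492633e+00, -4.75696478e-05,
        1.27534965e+00, -1.45996500e-01]), 'qvel': array([ 0.00041893, -0.00133169, -0.00064686, -0.0006945 , -0.00197915,
        0.00144776]), 'joint_efforts': array([ 1.13245100e-03, -4.32003808e+01, -2.44695103e+01,  7.19182519e-02,
        5.25323418e-02, -5.21960612e-05]), 'tool_pos': array([ 0.16797534, -0.49704226,  0.23411185]), 'tool_rot': array([-3.14026218e+00, -1.49657203e-04,  3.25798986e-01]), 'contact_force': array([ 0.44596487,  0.44643826, -0.39881823]), 'torque': array([ 0.00172657, -0.03684233,  0.0118704 ]), 'grip_force': 0.0, 'opening': 0.09185807684689587} 0.008
```

View pics/top0.png

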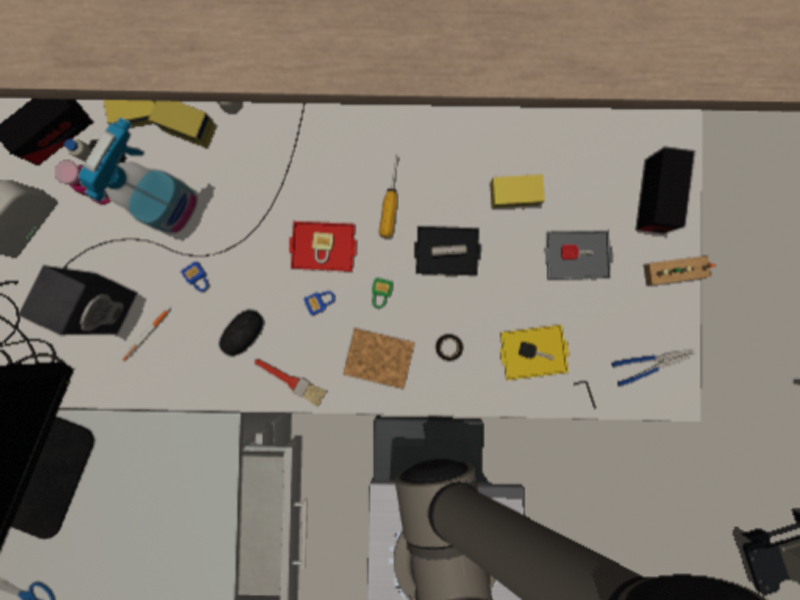

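View pics/side0.png

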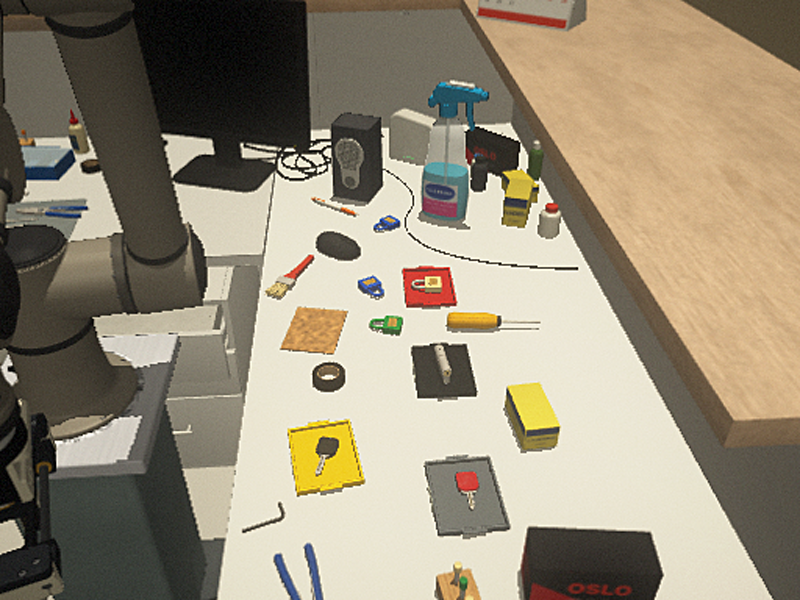

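The pictures (800x600) show the red tray at (323,247) holding the brass padlock and the black tray (447,251) holding the cylinder. The grey tray (578,255) holds the red key and the yellow tray (533,352) the black key. The mat is at (379,358) and the tape at (449,347).

Things that could be mistaken for what I want:
- **Padlock:** blue padlocks at (195,277) and (320,303), and a green one at (381,292). The brass one at (323,247) is the right one.
- **Red key:** only the red cap at (570,252).

Next I measure, with one close crop.

```bash
cat > m.py <<'E'
from h import *
# approx rois in top image px (512x384): centre
S=512/800
ROI={'red':(323,247),'black':(447,251),'grey':(578,255),'yellow':(533,352),'mat':(379,358)}
def hsv(c): return cv2.cvtColor(c['image'],cv2.COLOR_BGR2HSV)
def rectw(c,cnt,z):
    w=np.array([world(c,*p,z)[:2] for p in cnt.reshape(-1,2)],np.float32)
    (x,y),(a,b),ang=cv2.minAreaRect(w)
    if a<b: a,b,ang=b,a,ang+90
    return np.array([x,y]),a,b,(ang+90)%180-90   # ang of long axis from world x, deg
def big(m): return max(cv2.findContours(m,cv2.RETR_EXTERNAL,cv2.CHAIN_APPROX_NONE)[0],key=cv2.contourArea)
E
python3 - <<'E'
from m import *
c=np.load('top0.npy',allow_pickle=True).item()
im=c['image']
for n,(u,v) in ROI.items():
    u*=S;v*=S
    x0,y0=int(u-28),int(v-24)
    h=hsv(c)[y0:y0+48,x0:x0+56]
    bg=(h[...,1]<45)&(h[...,2]>120)   # table
    m=(~bg).astype(np.uint8)*255
    m=cv2.morphologyEx(m,cv2.MORPH_OPEN,np.ones((3,3)))
    cnt=big(m)+[x0,y0]
    r=rectw(c,cnt,.01 if n!='mat' else .004)
    print(n,r[0].round(4),[round(float(t),4) for t in r[1:]],'tablecol',np.median(h[:3].reshape(-1,3),0))
# mosaic
t=[cv2.resize(im[int(v*S)-22:int(v*S)+22,int(u*S)-30:int(u*S)+30],(390,286),interpolation=cv2.INTER_CUBIC) for n,(u,v) in list(ROI.items())[:4]]
cv2.imwrite('pics/mos.png',np.vstack([np.hstack(t[:2]),np.hstack(t[2:])]))
E
```

```text
red [0.6382 0.2642] [0.14, 0.1029, 88.4954] tablecol [ 18.  21. 170.]
black [0.632 0.007] [0.1354, 0.1003, -88.9115] tablecol [ 18.  23. 170.]
grey [ 0.6291 -0.263 ] [0.1348, 0.0969, -88.931] tablecol [ 18.  23. 169.]
yellow [ 0.4281 -0.1743] [0.1409, 0.1036, -81.6489] tablecol [ 18.  21. 168.]
mat [0.4084 0.1441] [0.131, 0.1017, 77.8041] tablecol [ 18.  23. 169.]
```

View pics/mos.png

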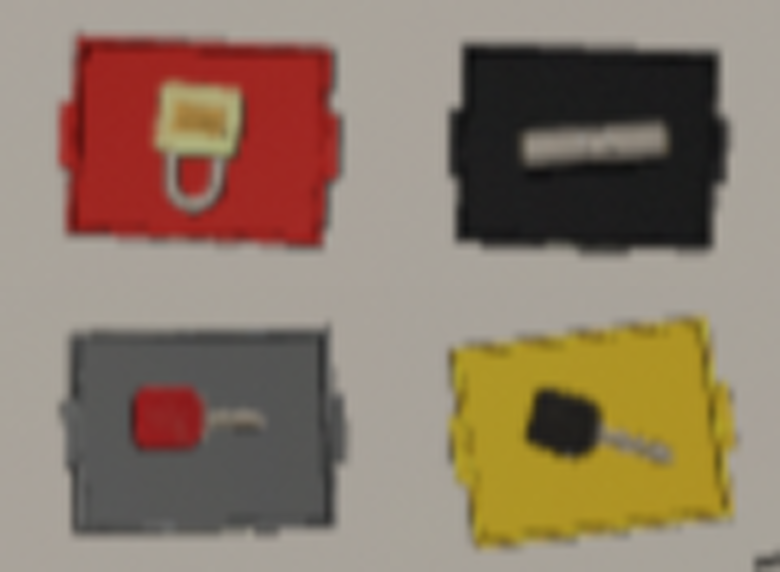

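```bash
cat >> m.py <<'E'
def fit_tray(c,n,z=.01):
    u,v=ROI[n];u*=S;v*=S;x0,y0=int(u-32),int(v-26)
    h=hsv(c)[y0:y0+52,x0:x0+64]
    m=(~((h[...,1]<45)&(h[...,2]>120))).astype(np.uint8)*255
    m=cv2.morphologyEx(m,cv2.MORPH_OPEN,np.ones((18,3)))
    m=cv2.resize(m,None,fx=1,fy=1)
    return rectw(c,big(m)+[x0,y0],z)
def objmask(c,n,uv,r=16):
    x0,y0=int(uv[0]-r),int(uv[1]-r); h=hsv(c)[y0:y0+2*r,x0:x0+2*r].astype(int);H,Sa,V=h[...,0],h[...,1],h[...,2]
    m={'kred':((H<10)|(H>170))&(Sa>120),'kblack':(V<70),'pad':(H>12)&(H<40)&(V>120)&(Sa>70)|(H>18)&(H<40)&(V>150)&(Sa>60),'cyl':V>95}[n]
    return m.astype(np.uint8)*255,np.array([x0,y0])
def fit_obj(c,n,uv,z,r=16):
    m,o=objmask(c,n,uv,r); cnt=big(m)+o
    return rectw(c,cnt,z)
E
python3 - <<'E'
from m import *
c=np.load('top0.npy',allow_pickle=True).item()
s=np.load('side0.npy',allow_pickle=True).item()
for n in ROI:
    r=fit_tray(c,n,.01 if n!='mat' else .004); print(n,r[0].round(4),[round(float(t),3) for t in r[1:]])
for n,uv,z in (('kred',(570,252),.013),('kblack',(527,350),.013),('pad',(323,240),.018),('cyl',(448,250),.037)):
    r=fit_obj(c,n,np.array(uv)*S,z,12 if n!='kblack' else 11); print(n,r[0].round(4),[round(float(t),3) for t in r[1:]])
print('side')
for n,uv,z in (('kred',(467,481),.013),('kblack',(325,445),.013)):
    m,o=objmask(s,n,np.array(uv)*S,14); r=rectw(s,big(m)+o,z); print(n,r[0].round(4),[round(float(t),3) for t in r[1:]])
# side tray corners from full colour masks
h=hsv(s).astype(int);H,Sa,V=h[...,0],h[...,1],h[...,2]
for n,mk,uv in (('red',((H<10)|(H>170))&(Sa>120),(430,286)),('black',V<75,(444,370)),('grey',(Sa<60)&(V<125),(466,495)),('yellow',(H>20)&(H<35)&(Sa>120),(326,456))):
    x0,y0=int(uv[0]*S-34),int(uv[1]*S-34)
    m=np.zeros(mk.shape,np.uint8);m[y0:y0+68,x0:x0+68]=mk[y0:y0+68,x0:x0+68]*255
    m=cv2.morphologyEx(m,cv2.MORPH_OPEN,np.ones((3,14)))
    r=rectw(s,big(m),.008); print(n,r[0].round(4),[round(float(t),3) for t in r[1:]])
for cc,pts in((c,{'padtop':(323,240),'cyl':(447,250),'floor':(345,260),'kred':(570,252)}),):
    for k,p in pts.items(): print(k,depthpt(cc,*(np.array(p)*S)).round(4))
E
```

```text
red [0.6351 0.2653] [0.13, 0.104, -88.883]
black [0.6295 0.0553] [0.097, 0.032, 1.047]
grey [ 0.6253 -0.2311] [0.097, 0.064, 0.672]
yellow [ 0.4249 -0.1741] [0.137, 0.104, -81.649]
mat [0.4052 0.144 ] [0.13, 0.102, 77.806]
kred [ 0.6348 -0.2428] [0.032, 0.026, -88.916]
kblack [ 0.4319 -0.1602] [0.032, 0.026, 72.729]
pad [0.6468 0.2645] [0.039, 0.032, -88.873]
cyl [0.6319 0.0063] [0.064, 0.013, -85.06]
side
kred [ 0.6331 -0.2494] [0.034, 0.03, 85.857]
kblack [ 0.4375 -0.1828] [0.013, 0.002, 51.123]
red [0.6366 0.2143] [0.098, 0.043, -4.479]Traceback (most recent call last):
  File "<stdin>", line 17, in <module>
  File "m.py", line 11, in big
    def big(m): return max(cv2.findContours(m,cv2.RETR_EXTERNAL,cv2.CHAIN_APPROX_NONE)[0],key=cv2.contourArea)
                       ~~~^^^^^^^^^^^^^^^^^^^^^^^^^^^^^^^^^^^^^^^^^^^^^^^^^^^^^^^^^^^^^^^^^^^^^^^^^^^^^^^^^^^^
ValueError: max() iterable argument is empty
```

```bash
cat >> m.py <<'E'
def fit_tray(c,n,z=.01):
    u,v=ROI[n];u*=S;v*=S;x0,y0=int(u-32),int(v-26)
    h=hsv(c)[y0:y0+52,x0:x0+64]
    m=(~((h[...,1]<45)&(h[...,2]>120))).astype(np.uint8)*255
    f=np.zeros_like(m); cv2.drawContours(f,[big(cv2.morphologyEx(m,cv2.MORPH_OPEN,np.ones((3,3))))],-1,255,-1)
    f=cv2.morphologyEx(f,cv2.MORPH_OPEN,np.ones((17,1)))
    w=np.array([world(c,*(p+[x0,y0]),z)[:2] for p in big(f).reshape(-1,2)],np.float32)
    r=cv2.minAreaRect(w); M=cv2.moments(f); g=world(c,M['m10']/M['m00']+x0,M['m01']/M['m00']+y0,z)[:2]
    mu=np.arctan2(2*M['mu11'],M['mu20']-M['mu02'])/2
    e=world(c,M['m10']/M['m00']+x0+20*np.cos(mu),M['m01']/M['m00']+y0+20*np.sin(mu),z)[:2]-g
    rr=rectw(c,big(f)+[x0,y0],z)
    return g,np.degrees(np.arctan2(-e[0],-e[1])*-1)+90,rr   # long axis angle from world x
E
python3 - <<'E'
from m import *
c=np.load('top0.npy',allow_pickle=True).item()
for n in ROI:
    g,a,r=fit_tray(c,n,.01 if n!='mat' else .004); print(n,'moments',g.round(4),round(a,1),'rect',r[0].round(4),[round(float(t),3) for t in r[1:]])
# key axis: cap->whole
for k,p in {'padtop':(323,240),'cyl':(447,250),'floor':(345,260),'kred':(570,252)}.items(): print(k,depthpt(c,*(np.array(p)*S)).round(4))
# key blades by eye from mosaic pixels
def mos(n,x,y,i):
    u,v=ROI[n];ox,oy=[(0,0),(390,0),(0,286),(390,286)][i]
    return (x-ox)/6.5+int(u*S)-30-.5, (y-oy)/6.5+int(v*S)-22-.5
for nm,n,i,a,b,z in (('kred','grey',2,(135,418),(265,420),.013),('kblack','yellow',3,(530,415),(670,458),.013),('pad','red',0,(200,85),(192,210),.018),('cyl','black',1,(520,148),(668,137),.037)):
    A=world(c,*mos(n,*a,i),z)[:2];B=world(c,*mos(n,*b,i),z)[:2];d=B-A
    print(nm,'mid',((A+B)/2).round(4),'len',np.hypot(*d).round(4),'dir',np.degrees(np.arctan2(d[1],d[0])).round(1))
E
```

```text
red moments [0.6381 0.2649] 87.8 rect [0.6384 0.2654] [0.13, 0.104, -88.883]
black moments [0.6326 0.007 ] 89.8 rect [0.632  0.0069] [0.129, 0.1, -88.914]
grey moments [ 0.6292 -0.2622] 91.3 rect [ 0.6291 -0.2629] [0.129, 0.097, -88.934]
yellow moments [ 0.4277 -0.1741] 101.7 rect [ 0.4281 -0.1741] [0.137, 0.104, -81.652]
mat moments [0.4083 0.1442] 65.0 rect [0.4084 0.144 ] [0.13, 0.102, 77.804]
padtop [0.6485 0.2626 0.0156]
cyl [0.6302 0.009  0.035 ]
floor [0.6091 0.2172 0.007 ]
kred [ 0.6341 -0.2459  0.0114]
kred mid [ 0.6352 -0.2596] len 0.0639 dir -89.8
kblack mid [ 0.4263 -0.1775] len 0.0715 dir -105.9
pad mid [0.6333 0.2653] len 0.062 dir 177.7
cyl mid [0.6318 0.0067] len 0.0718 dir -84.6
```

{"op": "carry_out", "data": {"deltas": [[0,0,0,0,0,-0.124,0.55],[0,0,0,0,0,-0.124,0.55],[0,0,0,0,0,-0.124,0.55],[0,0,0,0,0,-0.124,0.55],[0,0,0,0,0,-0.124,0.55],[0,0,0,0,0,-0.124,0.55],[0,0,0,0,0,-0.124,0.55],[0,0,0,0,0,-0.124,0.55]], "force": 15}}

```text
time: 0.77
tool_pos: [0.168, -0.4971, 0.2343]
tool_rot: [-3.141, -0.001, 1.324]
contact_force: [0.9, -0.3, -0.7]
opening: 0.0509
grip_force: 0.0
```

{"op": "carry_out", "data": {"deltas": [[0,0,0,0,0,-0.124,0.55],[0,0,0,0,0,-0.124,0.55],[0,0,0,0,0,-0.008,0.55],[1,2,0,0,0,0,0.55],[1.7,3,0,0,0,0,0.55],[1.7,3,0,0,0,0,0.55],[1.7,3,0,0,0,0,0.55],[1.7,3,0,0,0,0,0.55]]}}

```text
time: 1.43
tool_pos: [0.3089, -0.418, 0.2345]
tool_rot: [-3.141, -0.0, 1.569]
contact_force: [-0.1, -1.6, 0.2]
opening: 0.0501
grip_force: 0.0
```

{"op": "carry_out", "data": {"deltas": [[1.65,3.1,0,0,0,0,0.55],[1.65,3.1,0,0,0,0,0.55],[1.65,3.1,0,0,0,0,0.55],[1.65,3.1,0,0,0,0,0.55],[1.65,3.1,0,0,0,0,0.55],[1.65,3.1,0,0,0,0,0.55],[1.65,3.1,0,0,0,0,0.55],[1.65,3.1,0,0,0,0,0.55]]}}

```text
time: 2.1
tool_pos: [0.5567, -0.285, 0.2344]
tool_rot: [-3.141, -0.0, 1.57]
contact_force: [-0.5, -0.6, -0.4]
opening: 0.0508
grip_force: 0.0
```

{"op": "carry_out", "data": {"deltas": [[1.65,3.1,0,0,0,0,0.55],[1.65,3.1,0,0,0,0,0.55],[1.0,1.6,0,0,0,0,0.55],[0,0,2.7,0,0,0,0.55],[0,0,2.7,0,0,0,0.55],[0,0,2.7,0,0,0,0.55],[0,0,2.7,0,0,0,0.55],[0,0,2.7,0,0,0,0.55]]}}

```text
time: 2.77
tool_pos: [0.633, -0.2427, 0.098]
tool_rot: [-3.141, -0.0, 1.57]
contact_force: [-0.9, -0.7, 0.1]
opening: 0.0505
grip_force: 0.0
```

```bash
cat >> m.py <<'E'
def go(x,y,yawdeg,z):
    s=robot.observe(); p=s['tool_pos']; yaw=s['tool_rot'][2]; t=np.radians(yawdeg)
    turn=-((t-yaw+np.pi)%(2*np.pi)-np.pi); d=np.array([x,y])-p[:2]
    print('t',round(s['time'],2),'now',p.round(4),'yaw',np.degrees(yaw).round(1),'q',s['qpos'].round(2),'| turn tool z',round(float(turn),3),
      'then tool x,y,z cm',(100*np.array([d@[np.cos(t),np.sin(t)],d@[np.sin(t),-np.cos(t)],p[2]-z])).round(2),'open',round(s['opening'],4),'f',s['grip_force'])
E
python3 - <<'E'
from m import *
go(.635,-.243,90.2,.014)
s=cap('side'); u,v=int(467*S),int(481*S)
cv2.imwrite('pics/s1.png',cv2.resize(s['image'][v-75:v+45,u-80:u+80],(800,600),interpolation=cv2.INTER_CUBIC))
E
```

```text
t 2.77 now [ 0.633  -0.2427  0.098 ] yaw 90.0 q [-0.48  0.74  1.23 -0.    1.18 -0.48] | turn tool z -0.004 then tool x,y,z cm [-0.03  0.2   8.4 ] open 0.0505 f 0.0
```

View pics/s1.png

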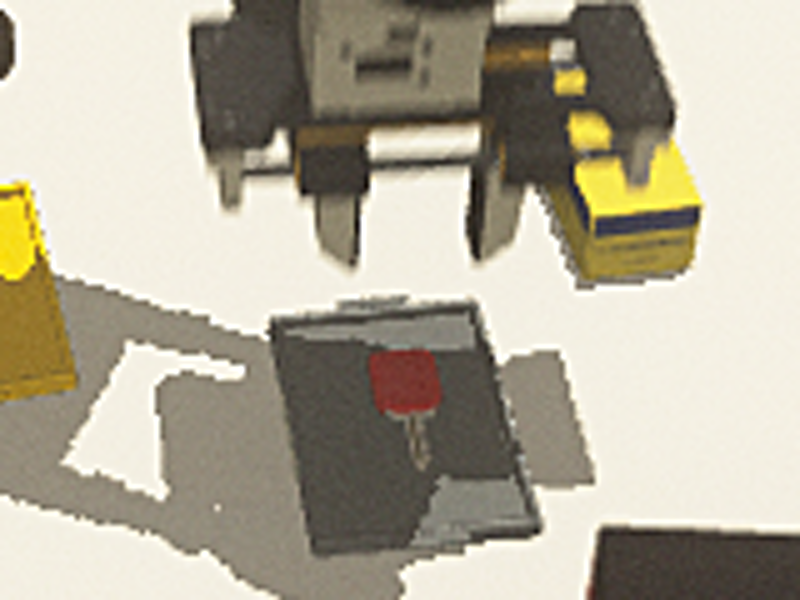

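The gripper sits square above the red cap, which is at (405,380) in the crop. I descend and grip.

{"op": "carry_out", "data": {"deltas": [[0,0.2,2.1,0,0,0,0.55],[0,0,2.1,0,0,0,0.55],[0,0,2.1,0,0,0,0.55],[0,0,1.6,0,0,0,0.55],[0,0,0.5,0,0,0,0.55],[0,0,0,0,0,0,0.55],[0,0,0,0,0,0,0.1],[0,0,0,0,0,0,0.1]]}}

```text
time: 3.48
tool_pos: [0.6362, -0.2435, 0.0174]
tool_rot: [3.139, 0.001, 1.573]
contact_force: [-0.1, 0.1, 1.5]
opening: 0.0413
grip_force: 0.0
```

{"op": "carry_out", "data": {"deltas": [[0,0,0,0,0,0,0.1],[0,0,0,0,0,0,0.1],[0,0,0,0,0,0,0.1],[0,0,0,0,0,0,0.1],[0,0,-1,0,0,0,0.1],[0,0,-2.5,0,0,0,0.1],[0,0,-3,0,0,0,0.1],[0,0,-2,0,0,0,0.1]]}}

```text
time: 4.15
tool_pos: [0.6358, -0.2432, 0.1036]
tool_rot: [3.14, 0.001, 1.574]
contact_force: [0.8, -0.4, 0.1]
opening: 0.0297
grip_force: 15.0
```

```bash
python3 - <<'E'
from m import *
import numpy as np
t=np.radians(77.8)
# mid lies 16mm toward -y_key = -tool x ; place so mid at mat centre
go(.4083+.016*np.cos(t),.1441+.016*np.sin(t),77.8,.10)
s=robot.observe();print(s['contact_force'])
E
```

```text
t 4.15 now [ 0.6358 -0.2432  0.1036] yaw 90.2 q [-0.48  0.74  1.21 -0.    1.19 -0.48] | turn tool z 0.216 then tool x,y,z cm [ 34.65 -30.42   0.36] open 0.0297 f 14.960577525780536
[ 0.83134571 -0.38596923  0.07310936]
```

{"op": "carry_out", "data": {"deltas": [[0,0,0,0,0,0.108,0.1],[0,0,0,0,0,0.108,0.1],[2.6,-2.28,0,0,0,0,0.1],[2.6,-2.28,0,0,0,0,0.1],[2.6,-2.28,0,0,0,0,0.1],[2.6,-2.28,0,0,0,0,0.1],[2.6,-2.28,0,0,0,0,0.1],[2.6,-2.28,0,0,0,0,0.1]]}}

```text
time: 4.82
tool_pos: [0.5335, -0.0603, 0.1012]
tool_rot: [3.141, 0.0, 1.357]
contact_force: [1.4, 0.3, -0.1]
opening: 0.0295
grip_force: 15.0
```

{"op": "carry_out", "data": {"deltas": [[2.6,-2.28,0,0,0,0,0.1],[2.6,-2.28,0,0,0,0,0.1],[2.6,-2.28,0,0,0,0,0.1],[2.6,-2.28,0,0,0,0,0.1],[2.6,-2.28,0,0,0,0,0.1],[2.6,-2.28,0,0,0,0,0.1],[2.6,-2.28,0,0,0,0,0.1],[0.85,-0.78,0,0,0,0,0.1]]}}

```text
time: 5.48
tool_pos: [0.4087, 0.1627, 0.1012]
tool_rot: [-3.14, -0.0, 1.36]
contact_force: [-0.1, 0.5, -0.1]
opening: 0.0297
grip_force: 15.0
```

```bash
python3 - <<'E'
from m import *
t=np.radians(77.8)
go(.4083+.016*np.cos(t),.1441+.016*np.sin(t),77.8,.016)
E
```

```text
t 5.48 now [0.4087 0.1627 0.1012] yaw 77.9 q [0.2  0.36 1.93 0.   0.85 0.41] | turn tool z 0.002 then tool x,y,z cm [-0.22  0.36  8.52] open 0.0297 f 14.96073597081704
```

{"op": "carry_out", "data": {"deltas": [[-0.2,0.3,2.5,0,0,0,0.1],[0,0,2.5,0,0,0,0.1],[0,0,2,0,0,0,0.1],[0,0,1,0,0,0,0.1],[0,0,0.5,0,0,0,0.1],[0,0,0,0,0,0,0.1],[0,0,0,0,0,0,0.1],[0,0,0,0,0,0,0.5]]}}

```text
time: 6.15
tool_pos: [0.4143, 0.1573, 0.0162]
tool_rot: [3.141, -0.0, 1.358]
contact_force: [-0.1, -0.1, -0.1]
opening: 0.0335
grip_force: 0.0
```

{"op": "carry_out", "data": {"deltas": [[0,0,0,0,0,0,0.5],[0,0,0,0,0,0,0.5],[0,0,0,0,0,0,0.5],[0,0,-1,0,0,0,0.5],[0,0,-3,0,0,0,0.5],[0,0,-3,0,0,0,0.5],[0,0,-2,0,0,0,0.5],[0,0,0,0,0,0,0.5]]}}

```text
time: 6.82
tool_pos: [0.4161, 0.1579, 0.1095]
tool_rot: [3.134, -0.003, 1.358]
contact_force: [1.0, 0.0, 0.2]
opening: 0.0459
grip_force: 0.0
```

```bash
python3 - <<'E'
from m import *
go(.6319,.0065,95.4,.10)
E
```

```text
t 6.82 now [0.4161 0.1579 0.1095] yaw 77.8 q [ 0.19  0.35  1.91 -0.    0.87  0.4 ] | turn tool z -0.307 then tool x,y,z cm [-17.1   20.06   0.95] open 0.0459 f 0.0
```

{"op": "carry_out", "data": {"deltas": [[0,0,0,0,0,-0.103,0.5],[0,0,0,0,0,-0.102,0.5],[0,0,0,0,0,-0.102,0.5],[-2.1,2.5,0,0,0,0,0.5],[-2.1,2.5,0,0,0,0,0.5],[-2.1,2.5,0,0,0,0,0.5],[-2.1,2.5,0,0,0,0,0.5],[-2.1,2.5,0,0,0,0,0.5]]}}

```text
time: 7.48
tool_pos: [0.5487, 0.0636, 0.1048]
tool_rot: [-3.14, -0.0, 1.665]
contact_force: [0.4, 0.7, 0.6]
opening: 0.0457
grip_force: 0.0
```

{"op": "carry_out", "data": {"deltas": [[-2.1,2.5,0,0,0,0,0.5],[-2.1,2.5,0,0,0,0,0.5],[-2.1,2.5,0,0,0,0,0.5],[-0.3,0.1,0.9,0,0,0,0.5],[0,0,0,0,0,0,0.5],[0,0,0,0,0,0,0.5],[0,0,0,0,0,0,0.5],[0,0,0,0,0,0,0.5]]}}

```text
time: 8.15
tool_pos: [0.6291, 0.0069, 0.0969]
tool_rot: [-3.141, -0.0, 1.666]
contact_force: [0.8, -0.9, 1.0]
opening: 0.0463
grip_force: 0.0
```

```bash
python3 - <<'E'
from m import *
go(.6319,.0065,95.4,.016)
s=cap('side'); u,v=int(390*S),int(340*S)
cv2.imwrite('pics/s2.png',cv2.resize(s['image'][v-60:v+60,u-80:u+80],(800,600),interpolation=cv2.INTER_CUBIC))
E
```

```text
t 8.15 now [0.6291 0.0069 0.0969] yaw 95.4 q [-0.11  0.66  1.39  0.    1.09 -0.21] | turn tool z 0.001 then tool x,y,z cm [-0.07  0.27  8.09] open 0.0463 f 0.0
```

View pics/s2.png

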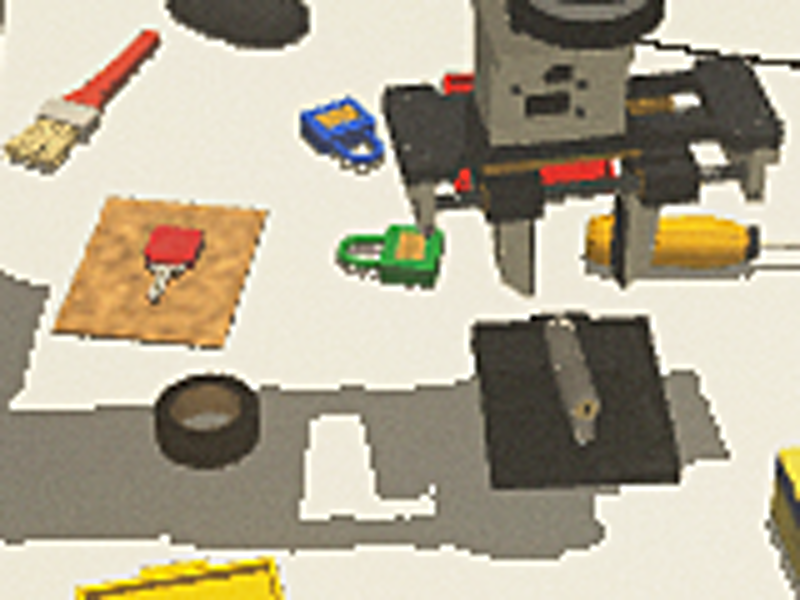

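The red key (175,250 in the crop) lies neatly on the mat, and the cylinder (575,375) is under the gripper. I grip it.

{"op": "carry_out", "data": {"deltas": [[-0.1,0.3,2.5,0,0,0,0.5],[0,0,2.5,0,0,0,0.5],[0,0,2,0,0,0,0.5],[0,0,0.8,0,0,0,0.5],[0,0,0.3,0,0,0,0.5],[0,0,0,0,0,0,0.5],[0,0,0,0,0,0,0.05],[0,0,0,0,0,0,0.05]], "force": 30}}

```text
time: 8.87
tool_pos: [0.6339, 0.0053, 0.0173]
tool_rot: [3.139, 0.001, 1.665]
contact_force: [0.4, -0.3, -0.4]
opening: 0.0371
grip_force: 0.0
```

{"op": "carry_out", "data": {"deltas": [[0,0,0,0,0,0,0.05],[0,0,0,0,0,0,0.05],[0,0,0,0,0,0,0.05],[0,0,0,0,0,0,0.05],[0,0,0,0,0,0,0.05],[0,0,-1,0,0,0,0.05],[0,0,-3,0,0,0,0.05],[0,0,-4,0,0,0,0.05]]}}

```text
time: 9.53
tool_pos: [0.6304, 0.0055, 0.0933]
tool_rot: [-3.134, -0.002, 1.665]
contact_force: [0.9, 0.3, -1.7]
opening: 0.0151
grip_force: 30.0
```

```bash
python3 - <<'E'
from m import *
go(.6291,-.2627,91.8,.098)
E
```

```text
t 9.53 now [0.6304 0.0055 0.0933] yaw 95.4 q [-0.11  0.67  1.38 -0.    1.1  -0.21] | turn tool z 0.063 then tool x,y,z cm [-26.8   -0.98  -0.47] open 0.0151 f 29.971228725335095
```

{"op": "carry_out", "data": {"deltas": [[0,0,0,0,0,0.063,0.05],[-2.6,-0.1,0,0,0,0,0.05],[-2.6,-0.1,0,0,0,0,0.05],[-2.6,-0.1,0,0,0,0,0.05],[-2.6,-0.1,0,0,0,0,0.05],[-2.6,-0.1,0,0,0,0,0.05],[-2.6,-0.1,0,0,0,0,0.05],[-2.6,-0.1,0,0,0,0,0.05]]}}

```text
time: 10.2
tool_pos: [0.6313, -0.178, 0.0959]
tool_rot: [-3.141, -0.0, 1.602]
contact_force: [0.6, 0.1, -1.7]
opening: 0.0158
grip_force: 30.0
```

{"op": "carry_out", "data": {"deltas": [[-2.6,-0.1,0,0,0,0,0.05],[-2.6,-0.1,0,0,0,0,0.05],[-2.6,-0.1,0,0,0,0,0.05],[-0.8,0,0,0,0,0,0.05],[0,0,0,0,0,0,0.05],[0,0,0,0,0,0,0.05],[0,0,0,0,0,0,0.05],[0,0,0,0,0,0,0.05]]}}

```text
time: 10.87
tool_pos: [0.6314, -0.2612, 0.0958]
tool_rot: [-3.141, -0.001, 1.603]
contact_force: [-0.1, 0.8, -2.2]
opening: 0.015
grip_force: 30.0
```

```bash
python3 - <<'E'
from m import *
go(.6291,-.2627,91.8,.017)
s=cap('side'); u,v=int(466*S),int(470*S)
cv2.imwrite('pics/s3.png',cv2.resize(s['image'][v-75:v+45,u-80:u+80],(640,480),interpolation=cv2.INTER_CUBIC))
E
```

```text
t 10.87 now [ 0.6314 -0.2612  0.0958] yaw 91.9 q [-0.5   0.75  1.21  0.    1.18 -0.54] | turn tool z 0.001 then tool x,y,z cm [-0.14 -0.24  7.88] open 0.015 f 29.971531063201837
```

View pics/s3.png

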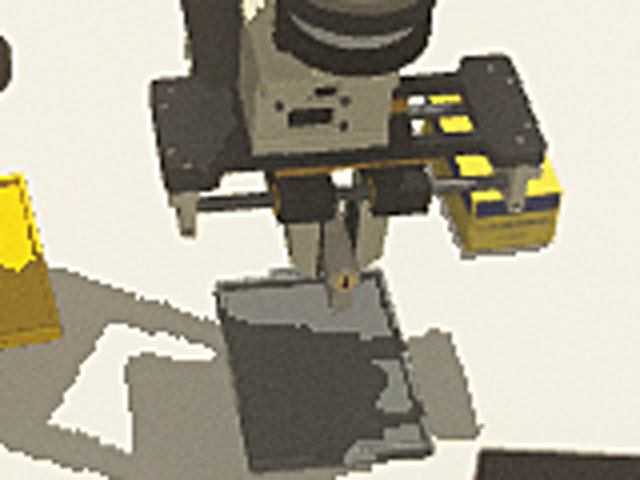

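{"op": "carry_out", "data": {"deltas": [[-0.1,-0.2,2.5,0,0,0,0.05],[0,0,2.5,0,0,0,0.05],[0,0,1.7,0,0,0,0.05],[0,0,0.7,0,0,0,0.05],[0,0,0.3,0,0,0,0.05],[0,0,0.1,0,0,0,0.05],[0,0,0,0,0,0,0.05],[0,0,0,0,0,0,0.05]]}}

```text
time: 11.58
tool_pos: [0.6302, -0.2642, 0.0192]
tool_rot: [3.139, 0.001, 1.602]
contact_force: [0.1, -0.3, -3.0]
opening: 0.0157
grip_force: 30.0
```

{"op": "carry_out", "data": {"deltas": [[0,0,0.1,0,0,0,0.05],[0,0,0.1,0,0,0,0.05],[0,0,0,0,0,0,0.05],[0,0,0,0,0,0,0.05],[0,0,0,0,0,0,0.05],[0,0,0,0,0,0,0.05],[0,0,0,0,0,0,0.05],[0,0,0,0,0,0,0.05]]}}

```text
time: 12.25
tool_pos: [0.6297, -0.2642, 0.0162]
tool_rot: [3.141, 0.001, 1.602]
contact_force: [-0.6, -0.2, 2.6]
opening: 0.0154
grip_force: 30.0
```

{"op": "carry_out", "data": {"deltas": [[0,0,0,0,0,0,0.25],[0,0,0,0,0,0,0.3],[0,0,0,0,0,0,0.4],[0,0,0,0,0,0,0.4],[0,0,-1,0,0,0,0.4],[0,0,-2.5,0,0,0,0.4],[0,0,-3,0,0,0,0.4],[0,0,-2,0,0,0,0.4]]}}

```text
time: 12.92
tool_pos: [0.63, -0.2643, 0.1039]
tool_rot: [3.139, 0.001, 1.602]
contact_force: [1.4, -0.3, -0.2]
opening: 0.0369
grip_force: 0.0
```

```bash
python3 - <<'E'
from m import *
go(.4319,-.1595,74.1,.10)
E
```

```text
t 12.92 now [ 0.63   -0.2643  0.1039] yaw 91.8 q [-0.51  0.74  1.2  -0.    1.19 -0.54] | turn tool z 0.309 then tool x,y,z cm [  4.65 -21.92   0.39] open 0.0369 f 0.0
```

{"op": "carry_out", "data": {"deltas": [[0,0,0,0,0,0.103,0.55],[0,0,0,0,0,0.103,0.55],[0,0,0,0,0,0.103,0.55],[0.6,-2.7,0,0,0,0,0.55],[0.6,-2.7,0,0,0,0,0.55],[0.6,-2.7,0,0,0,0,0.55],[0.6,-2.7,0,0,0,0,0.55],[0.6,-2.7,0,0,0,0,0.55]]}}

```text
time: 13.58
tool_pos: [0.5066, -0.1974, 0.1014]
tool_rot: [3.141, 0.0, 1.293]
contact_force: [0.0, -0.3, -0.1]
opening: 0.0503
grip_force: 0.0
```

{"op": "carry_out", "data": {"deltas": [[0.6,-2.7,0,0,0,0,0.55],[0.6,-2.7,0,0,0,0,0.55],[0.4,-2.7,0,0,0,0,0.55],[0,-0.3,0.4,0,0,0,0.55],[0,0,0,0,0,0,0.55],[0,0,0,0,0,0,0.55],[0,0,0,0,0,0,0.55],[0,0,0,0,0,0,0.55]]}}

```text
time: 14.25
tool_pos: [0.4325, -0.1603, 0.0969]
tool_rot: [3.14, 0.0, 1.293]
contact_force: [-0.6, -0.1, 0.0]
opening: 0.0506
grip_force: 0.0
```

```bash
python3 - <<'E'
from m import *
go(.4319,-.1595,74.1,.014)
s=cap('side'); u,v=int(390*S),int(440*S)
cv2.imwrite('pics/s4.png',cv2.resize(s['image'][v-75:v+75,u-100:u+100],(800,600),interpolation=cv2.INTER_CUBIC))
E
```

```text
t 14.25 now [ 0.4325 -0.1603  0.0969] yaw 74.1 q [-0.52  0.4   1.88 -0.    0.86 -0.24] | turn tool z -0.001 then tool x,y,z cm [ 0.06 -0.08  8.29] open 0.0506 f 0.0
```

View pics/s4.png

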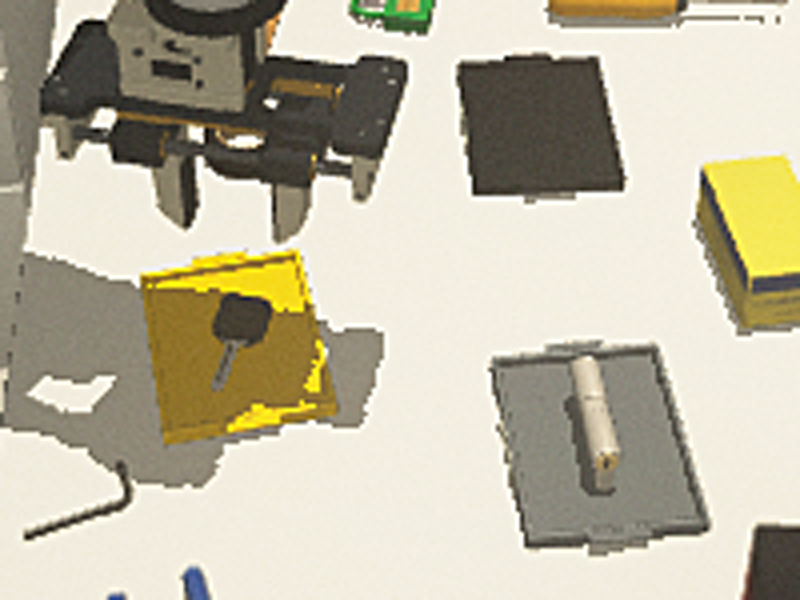

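The cylinder stands upright in the grey tray at (597,425), and the gripper is over the black cap at (243,320). I grip it.

{"op": "carry_out", "data": {"deltas": [[0,0,2.5,0,0,0,0.55],[0,0,2.5,0,0,0,0.55],[0,0,2,0,0,0,0.55],[0,0,0.9,0,0,0,0.55],[0,0,0.4,0,0,0,0.55],[0,0,0,0,0,0,0.55],[0,0,0,0,0,0,0.1],[0,0,0,0,0,0,0.1]], "force": 15}}

```text
time: 14.97
tool_pos: [0.4321, -0.1601, 0.0146]
tool_rot: [3.14, 0.001, 1.293]
contact_force: [0.2, -0.4, 0.3]
opening: 0.0413
grip_force: 0.0
```

{"op": "carry_out", "data": {"deltas": [[0,0,0,0,0,0,0.1],[0,0,0,0,0,0,0.1],[0,0,0,0,0,0,0.1],[0,0,0,0,0,0,0.1],[0,0,-1,0,0,0,0.1],[0,0,-2.5,0,0,0,0.1],[0,0,-3,0,0,0,0.1],[0,0,-2,0,0,0,0.1]]}}

```text
time: 15.63
tool_pos: [0.4317, -0.1598, 0.1007]
tool_rot: [3.14, 0.0, 1.293]
contact_force: [0.6, -0.7, 0.1]
opening: 0.03
grip_force: 15.0
```

```bash
python3 - <<'E'
from m import *
t=np.radians(89.8)
go(.6322+.020*np.cos(t),.007+.019*np.sin(t),89.8,.10)
E
```

```text
t 15.63 now [ 0.4317 -0.1598  0.1007] yaw 74.1 q [-0.52  0.39  1.88 -0.    0.87 -0.24] | turn tool z -0.274 then tool x,y,z cm [18.65 20.    0.07] open 0.03 f 14.998418565373868
```

{"op": "carry_out", "data": {"deltas": [[0,0,0,0,0,-0.092,0.1],[0,0,0,0,0,-0.091,0.1],[0,0,0,0,0,-0.091,0.1],[2.3,2.5,0,0,0,0,0.1],[2.3,2.5,0,0,0,0,0.1],[2.3,2.5,0,0,0,0,0.1],[2.3,2.5,0,0,0,0,0.1],[2.3,2.5,0,0,0,0,0.1]]}}

```text
time: 16.3
tool_pos: [0.5577, -0.0438, 0.0987]
tool_rot: [-3.141, 0.0, 1.567]
contact_force: [0.7, -0.7, -1.0]
opening: 0.0301
grip_force: 15.0
```

{"op": "carry_out", "data": {"deltas": [[2.3,2.5,0,0,0,0,0.1],[2.3,2.5,0,0,0,0,0.1],[2.5,2.5,0,0,0,0,0.1],[0,0,0,0,0,0,0.1],[0,0,0,0,0,0,0.1],[0,0,0,0,0,0,0.1],[0,0,0,0,0,0,0.1],[0,0,0,0,0,0,0.1]]}}

```text
time: 16.97
tool_pos: [0.6314, 0.0246, 0.0988]
tool_rot: [-3.141, 0.0, 1.565]
contact_force: [0.3, -0.6, -0.2]
opening: 0.0301
grip_force: 15.0
```

```bash
python3 - <<'E'
from m import *
go(.6322,.026,89.8,.015)
E
```

```text
t 16.97 now [0.6314 0.0246 0.0988] yaw 89.7 q [-0.08  0.66  1.38 -0.    1.1  -0.08] | turn tool z -0.002 then tool x,y,z cm [0.14 0.07 8.38] open 0.0301 f 14.9983577337116
```

{"op": "carry_out", "data": {"deltas": [[0.1,0.1,2.5,0,0,0,0.1],[0,0,2.5,0,0,0,0.1],[0,0,2,0,0,0,0.1],[0,0,0.9,0,0,0,0.1],[0,0,0.4,0,0,0,0.1],[0,0,0,0,0,0,0.1],[0,0,0,0,0,0,0.1],[0,0,0,0,0,0,0.35]]}}

```text
time: 17.63
tool_pos: [0.6341, 0.0263, 0.0172]
tool_rot: [3.139, 0.0, 1.567]
contact_force: [-0.0, 0.3, 0.7]
opening: 0.0317
grip_force: 0.0
```

{"op": "carry_out", "data": {"deltas": [[0,0,0,0,0,0,0.5],[0,0,0,0,0,0,0.5],[0,0,0,0,0,0,0.5],[0,0,-1,0,0,0,0.5],[0,0,-3,0,0,0,0.5],[0,0,-3,0,0,0,0.5],[0,0,-2,0,0,0,0.5],[0,0,0,0,0,0,0.5]]}}

```text
time: 18.3
tool_pos: [0.636, 0.0265, 0.1119]
tool_rot: [3.132, 0.001, 1.567]
contact_force: [0.6, 0.3, 0.2]
opening: 0.0457
grip_force: 0.0
```

```bash
python3 - <<'E'
from m import *
go(.647,.2646,-2.3,.10)
go(.647,.2646,177.7,.10)
E
```

```text
t 18.3 now [0.636  0.0265 0.1119] yaw 89.8 q [-0.08  0.65  1.36 -0.    1.12 -0.07] | turn tool z 1.607 then tool x,y,z cm [  0.14 -23.84   1.19] open 0.0457 f 0.0
t 18.3 now [0.636  0.0265 0.1119] yaw 89.8 q [-0.08  0.65  1.36 -0.    1.12 -0.07] | turn tool z -1.534 then tool x,y,z cm [-0.14 23.84  1.19] open 0.0457 f 0.0
```

{"op": "carry_out", "data": {"deltas": [[0,0,0,0,0,-0.124,0.65],[0,0,0,0,0,-0.124,0.65],[0,0,0,0,0,-0.124,0.65],[0,0,0,0,0,-0.124,0.65],[0,0,0,0,0,-0.124,0.65],[0,0,0,0,0,-0.124,0.65],[0,0,0,0,0,-0.124,0.65],[0,0,0,0,0,-0.124,0.65]]}}

```text
time: 18.97
tool_pos: [0.6328, 0.0266, 0.1057]
tool_rot: [-3.141, -0.0, 2.565]
contact_force: [0.9, -0.5, -0.2]
opening: 0.0597
grip_force: 0.0
```

{"op": "carry_out", "data": {"deltas": [[0,0,0,0,0,-0.124,0.65],[0,0,0,0,0,-0.124,0.65],[0,0,0,0,0,-0.124,0.65],[0,0,0,0,0,-0.124,0.65],[0,0,0,0,0,-0.046,0.65],[0,2.7,0,0,0,0,0.65],[0,2.7,0,0,0,0,0.65],[0,2.7,0,0,0,0,0.65]]}}

```text
time: 19.63
tool_pos: [0.6362, 0.108, 0.1057]
tool_rot: [-3.142, -0.0, 3.099]
contact_force: [0.6, 0.1, -0.1]
opening: 0.0593
grip_force: 0.0
```

{"op": "carry_out", "data": {"deltas": [[0,2.7,0,0,0,0,0.65],[0,2.7,0,0,0,0,0.65],[0,2.7,0,0,0,0,0.65],[0,2.7,0,0,0,0,0.65],[0,2.7,0,0,0,0,0.65],[0,2.2,1,0,0,0,0.65],[0,0,0,0,0,0,0.65],[0,0,0,0,0,0,0.65]]}}

```text
time: 20.3
tool_pos: [0.6418, 0.2654, 0.0946]
tool_rot: [-3.141, -0.002, 3.103]
contact_force: [-0.6, -0.1, -1.4]
opening: 0.0595
grip_force: 0.0
```

```bash
python3 - <<'E'
from m import *
go(.647,.2646,177.7,.016)
s=cap('side'); u,v=int(400*S),int(310*S)
cv2.imwrite('pics/s5.png',cv2.resize(s['image'][v-60:v+60,u-80:u+80],(800,600),interpolation=cv2.INTER_CUBIC))
E
```

```text
t 20.3 now [0.6418 0.2654 0.0946] yaw 177.8 q [ 0.28  0.77  1.17 -0.    1.2  -1.25] | turn tool z 0.002 then tool x,y,z cm [-0.52 -0.06  7.86] open 0.0595 f 0.0
```

View pics/s5.png

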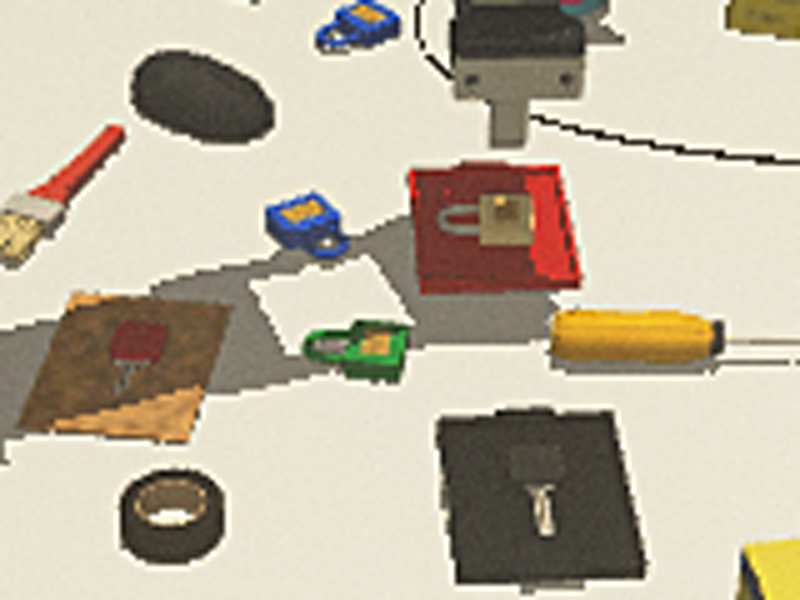

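The black key lies lengthwise in the black tray at (540,490), and the brass padlock body at (507,218) is below the gripper. I grip it.

{"op": "carry_out", "data": {"deltas": [[-0.5,0,2.5,0,0,0,0.65],[0,0,2.5,0,0,0,0.65],[0,0,1.8,0,0,0,0.65],[0,0,0.8,0,0,0,0.65],[0,0,0.3,0,0,0,0.65],[0,0,0,0,0,0,0.65],[0,0,0,0,0,0,0.2],[0,0,0,0,0,0,0.2]], "force": 30}}

```text
time: 21.02
tool_pos: [0.6488, 0.2642, 0.0185]
tool_rot: [3.141, 0.003, 3.1]
contact_force: [0.8, 0.0, 0.7]
opening: 0.0504
grip_force: 0.0
```

{"op": "carry_out", "data": {"deltas": [[0,0,0,0,0,0,0.2],[0,0,0,0,0,0,0.2],[0,0,0,0,0,0,0.2],[0,0,0,0,0,0,0.2],[0,0,0,0,0,0,0.2],[0,0,0,0,0,0,0.2],[0,0,0,0,0,0,0.2],[0,0,0,0,0,0,0.2]]}}

```text
time: 21.68
tool_pos: [0.6484, 0.2645, 0.018]
tool_rot: [3.141, 0.002, 3.101]
contact_force: [-1.0, 0.4, 6.4]
opening: 0.0394
grip_force: 29.8
```

{"op": "carry_out", "data": {"deltas": [[0,0,-1,0,0,0,0.2],[0,0,-2.5,0,0,0,0.2],[0,0,-3,0,0,0,0.2],[0,0,-2,0,0,0,0.2],[0,0,0,0,0,0,0.2],[0,0,0,0,0,0,0.2],[0,0,0,0,0,0,0.2],[0,0,0,0,0,0,0.2]]}}

```text
time: 22.35
tool_pos: [0.6466, 0.2638, 0.0994]
tool_rot: [-3.14, -0.004, 3.101]
contact_force: [-0.1, -0.3, -2.0]
opening: 0.0396
grip_force: 29.8
```

```bash
python3 - <<'E'
from m import *
t=np.radians(98.3)
go(.428-.014*np.cos(t),-.1742-.014*np.sin(t),98.3,.10)
E
```

```text
t 22.35 now [0.6466 0.2638 0.0994] yaw 177.7 q [ 0.28  0.78  1.14 -0.    1.22 -1.25] | turn tool z 1.385 then tool x,y,z cm [-41.59 -27.95  -0.06] open 0.0396 f 29.792814552783966
```

{"op": "carry_out", "data": {"deltas": [[0,0,0,0,0,0.124,0.2],[0,0,0,0,0,0.124,0.2],[0,0,0,0,0,0.124,0.2],[0,0,0,0,0,0.124,0.2],[0,0,0,0,0,0.124,0.2],[0,0,0,0,0,0.124,0.2],[0,0,0,0,0,0.124,0.2],[0,0,0,0,0,0.124,0.2]]}}

```text
time: 23.02
tool_pos: [0.6469, 0.2639, 0.0996]
tool_rot: [-3.138, -0.001, 2.103]
contact_force: [0.5, 0.3, -1.3]
opening: 0.04
grip_force: 29.8
```

{"op": "carry_out", "data": {"deltas": [[0,0,0,0,0,0.124,0.2],[0,0,0,0,0,0.124,0.2],[0,0,0,0,0,0.124,0.2],[0,0,0,0,0,0.021,0.2],[-2.6,-1.75,0,0,0,0,0.2],[-2.6,-1.75,0,0,0,0,0.2],[-2.6,-1.75,0,0,0,0,0.2],[-2.6,-1.75,0,0,0,0,0.2]]}}

```text
time: 23.68
tool_pos: [0.5921, 0.1501, 0.1004]
tool_rot: [-3.139, 0.0, 1.72]
contact_force: [0.5, -1.1, -1.8]
opening: 0.0397
grip_force: 29.8
```

{"op": "carry_out", "data": {"deltas": [[-2.6,-1.75,0,0,0,0,0.2],[-2.6,-1.75,0,0,0,0,0.2],[-2.6,-1.75,0,0,0,0,0.2],[-2.6,-1.75,0,0,0,0,0.2],[-2.6,-1.75,0,0,0,0,0.2],[-2.6,-1.75,0,0,0,0,0.2],[-2.6,-1.75,0,0,0,0,0.2],[-2.6,-1.75,0,0,0,0,0.2]]}}

```text
time: 24.35
tool_pos: [0.4838, -0.0759, 0.1011]
tool_rot: [-3.14, -0.0, 1.719]
contact_force: [-0.1, -1.1, -1.3]
opening: 0.0396
grip_force: 29.8
```

{"op": "carry_out", "data": {"deltas": [[-2.6,-1.75,0,0,0,0,0.2],[-2.6,-1.75,0,0,0,0,0.2],[-2.6,-1.75,0,0,0,0,0.2],[-2.6,-1.75,0,0,0,0,0.2],[0,0,0,0,0,0,0.2],[0,0,0,0,0,0,0.2],[0,0,0,0,0,0,0.2],[0,0,0,0,0,0,0.2]]}}

```text
time: 25.02
tool_pos: [0.431, -0.1869, 0.1014]
tool_rot: [-3.141, -0.001, 1.718]
contact_force: [0.8, -0.2, -1.6]
opening: 0.0393
grip_force: 29.8
```

```bash
python3 - <<'E'
from m import *
go(.4302,-.189,98.3,.019)
s=cap('side'); u,v=int(370*S),int(430*S)
cv2.imwrite('pics/s6.png',cv2.resize(s['image'][v-65:v+65,u-85:u+85],(800,600),interpolation=cv2.INTER_CUBIC))
E
```

```text
t 25.02 now [ 0.431  -0.1869  0.1014] yaw 98.4 q [-0.57  0.41  1.85  0.    0.89 -0.72] | turn tool z 0.002 then tool x,y,z cm [-0.19 -0.11  8.24] open 0.0393 f 29.792873561382294
```

View pics/s6.png

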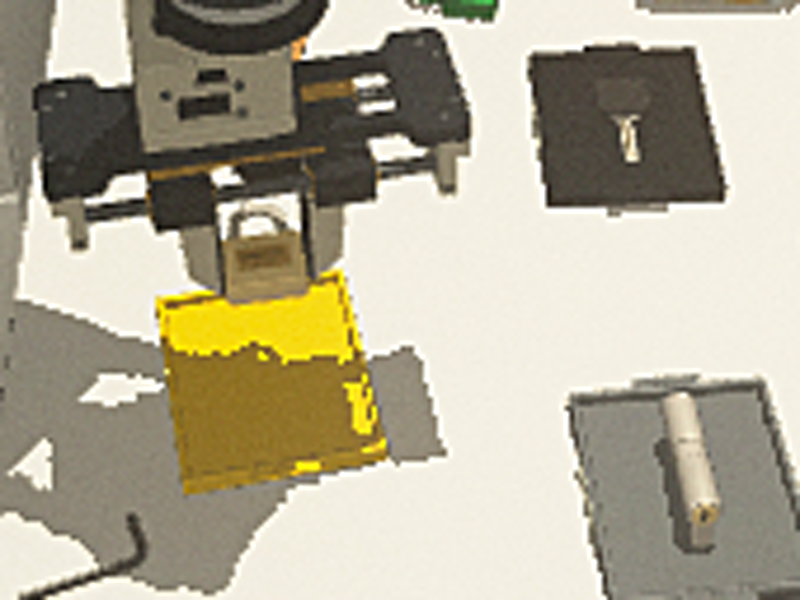

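The padlock hangs level at (262,255), above the empty yellow tray. I lower it.

{"op": "carry_out", "data": {"deltas": [[-0.2,-0.1,2.5,0,0,0,0.2],[0,0,2.5,0,0,0,0.2],[0,0,2,0,0,0,0.2],[0,0,0.7,0,0,0,0.2],[0,0,0.3,0,0,0,0.2],[0,0,0.1,0,0,0,0.2],[0,0,0,0,0,0,0.2],[0,0,0,0,0,0,0.2]]}}

```text
time: 25.73
tool_pos: [0.4309, -0.1903, 0.0217]
tool_rot: [3.14, 0.001, 1.716]
contact_force: [0.7, 0.2, -1.5]
opening: 0.0392
grip_force: 29.8
```

{"op": "carry_out", "data": {"deltas": [[0,0,0.2,0,0,0,0.2],[0,0,0.1,0,0,0,0.2],[0,0,0.1,0,0,0,0.2],[0,0,0,0,0,0,0.2],[0,0,0,0,0,0,0.2],[0,0,0,0,0,0,0.2],[0,0,0,0,0,0,0.2],[0,0,0,0,0,0,0.2]]}}

```text
time: 26.4
tool_pos: [0.4305, -0.1903, 0.0179]
tool_rot: [3.14, 0.001, 1.716]
contact_force: [-2.1, 1.6, 10.0]
opening: 0.0396
grip_force: 29.8
```

{"op": "carry_out", "data": {"deltas": [[0,0,-0.1,0,0,0,0.45],[0,0,0,0,0,0,0.5],[0,0,0,0,0,0,0.52],[0,0,0,0,0,0,0.52],[0,0,-1,0,0,0,0.52],[0,0,-2.5,0,0,0,0.52],[0,0,-3,0,0,0,0.52],[0,0,-2,0,0,0,0.52]]}}

```text
time: 27.07
tool_pos: [0.4305, -0.1902, 0.1045]
tool_rot: [3.141, 0.001, 1.716]
contact_force: [1.3, -0.5, 0.5]
opening: 0.0475
grip_force: 0.0
```

```bash
python3 - <<'E'
from m import *
c=cap('top')
for n,uv in (('kred',(381,352)),):
    r=fit_obj(c,n,np.array(uv)*S,.013,9); print(n,r[0].round(4),[round(float(t),3) for t in r[1:]])
cv2.imwrite('pics/t2.png',cv2.resize(c['image'][130:255,170:410],(800,417),interpolation=cv2.INTER_CUBIC))
go(.4125,.158,77.8,.10)
E
```

```text
kred [0.4151 0.1538] [0.032, 0.032, -88.815]
t 27.12 now [ 0.4322 -0.1913  0.1075] yaw 98.3 q [-0.58  0.4   1.84 -0.    0.89 -0.72] | turn tool z 0.358 then tool x,y,z cm [33.72 -9.31  0.75] open 0.0476 f 0.0
```

View pics/t2.png

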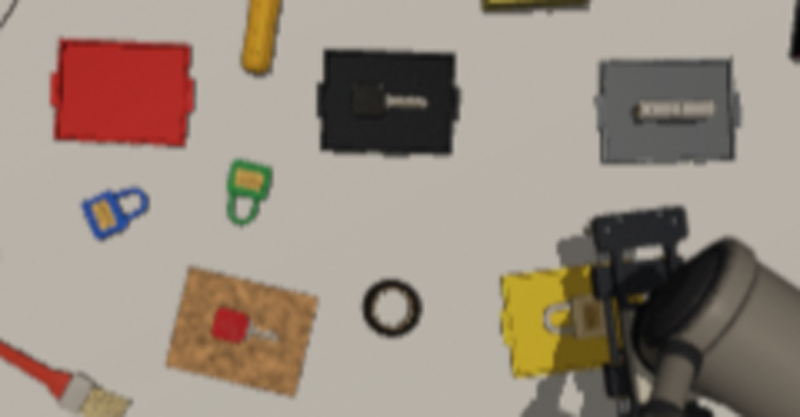

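The padlock lies in the yellow tray around (580,318), the cylinder in the grey one around (672,108) and the black key centred in the black one at (390,101). The red key waits on the mat at (245,328). Next I fetch it.

{"op": "carry_out", "data": {"deltas": [[0,0,0,0,0,0.12,0.55],[0,0,0,0,0,0.12,0.55],[0,0,0,0,0,0.118,0.55],[2.55,-0.69,0,0,0,0,0.55],[2.55,-0.69,0,0,0,0,0.55],[2.55,-0.69,0,0,0,0,0.55],[2.55,-0.69,0,0,0,0,0.55],[2.55,-0.69,0,0,0,0,0.55]]}}

```text
time: 27.78
tool_pos: [0.423, -0.057, 0.1024]
tool_rot: [-3.141, 0.0, 1.357]
contact_force: [0.5, -0.1, 0.8]
opening: 0.0504
grip_force: 0.0
```

{"op": "carry_out", "data": {"deltas": [[2.55,-0.69,0,0,0,0,0.55],[2.55,-0.69,0,0,0,0,0.55],[2.55,-0.69,0,0,0,0,0.55],[2.55,-0.69,0,0,0,0,0.55],[2.55,-0.69,0,0,0,0,0.55],[2.55,-0.69,0,0,0,0,0.55],[2.55,-0.69,0,0,0,0,0.55],[2.55,-0.69,0,0,0,0,0.55]]}}

```text
time: 28.45
tool_pos: [0.4122, 0.1542, 0.1024]
tool_rot: [-3.141, 0.0, 1.358]
contact_force: [0.6, -0.6, 0.1]
opening: 0.0506
grip_force: 0.0
```

{"op": "carry_out", "data": {"deltas": [[0.5,-0.1,0.7,0,0,0,0.55],[0,0,0,0,0,0,0.55],[0,0,0,0,0,0,0.55],[0,0,0,0,0,0,0.55],[0,0,0,0,0,0,0.55],[0,0,0,0,0,0,0.55],[0,0,0,0,0,0,0.55],[0,0,0,0,0,0,0.55]]}}

```text
time: 29.12
tool_pos: [0.4128, 0.1576, 0.0958]
tool_rot: [3.141, 0.0, 1.357]
contact_force: [0.1, 0.2, -0.1]
opening: 0.0505
grip_force: 0.0
```

```bash
python3 - <<'E'
from m import *
go(.4143,.1565,77.8,.014)
E
```

```text
t 29.12 now [0.4128 0.1576 0.0958] yaw 77.7 q [ 0.19  0.37  1.93 -0.    0.84  0.4 ] | turn tool z -0.001 then tool x,y,z cm [-0.07  0.17  8.18] open 0.0505 f 0.0
```

{"op": "carry_out", "data": {"deltas": [[-0.1,0.2,2.5,0,0,0,0.55],[0,0,2.5,0,0,0,0.55],[0,0,2,0,0,0,0.55],[0,0,0.8,0,0,0,0.55],[0,0,0.4,0,0,0,0.55],[0,0,0,0,0,0,0.55],[0,0,0,0,0,0,0.1],[0,0,0,0,0,0,0.1]], "force": 15}}

```text
time: 29.78
tool_pos: [0.4151, 0.1568, 0.0146]
tool_rot: [3.14, -0.001, 1.358]
contact_force: [0.1, -0.6, 0.1]
opening: 0.0413
grip_force: 0.0
```

{"op": "carry_out", "data": {"deltas": [[0,0,0,0,0,0,0.1],[0,0,0,0,0,0,0.1],[0,0,0,0,0,0,0.1],[0,0,0,0,0,0,0.1],[0,0,-1,0,0,0,0.1],[0,0,-2.5,0,0,0,0.1],[0,0,-3,0,0,0,0.1],[0,0,-2,0,0,0,0.1]]}}

```text
time: 30.45
tool_pos: [0.4147, 0.1567, 0.1007]
tool_rot: [3.14, -0.0, 1.358]
contact_force: [0.3, 0.6, -0.6]
opening: 0.0302
grip_force: 15.0
```

```bash
python3 - <<'E'
from m import *
t=np.radians(88.7)
go(.6382+.016*np.cos(t),.2653+.016*np.sin(t),88.7,.10)
E
```

```text
t 30.45 now [0.4147 0.1567 0.1007] yaw 77.8 q [ 0.19  0.37  1.92 -0.    0.85  0.4 ] | turn tool z -0.19 then tool x,y,z cm [12.96 22.1   0.07] open 0.0302 f 14.951931219402468
```

{"op": "carry_out", "data": {"deltas": [[0,0,0,0,0,-0.095,0.1],[0,0,0,0,0,-0.095,0.1],[1.4,2.4,0,0,0,0,0.1],[1.4,2.4,0,0,0,0,0.1],[1.4,2.4,0,0,0,0,0.1],[1.4,2.4,0,0,0,0,0.1],[1.4,2.4,0,0,0,0,0.1],[1.4,2.4,0,0,0,0,0.1]]}}

```text
time: 31.12
tool_pos: [0.5611, 0.2379, 0.0986]
tool_rot: [-3.141, 0.0, 1.548]
contact_force: [0.8, 0.3, -0.3]
opening: 0.0302
grip_force: 15.0
```

{"op": "carry_out", "data": {"deltas": [[1.4,2.4,0,0,0,0,0.1],[1.4,2.4,0,0,0,0,0.1],[1.4,2.4,0,0,0,0,0.1],[0.4,0.5,0,0,0,0,0.1],[0,0,0,0,0,0,0.1],[0,0,0,0,0,0,0.1],[0,0,0,0,0,0,0.1],[0,0,0,0,0,0,0.1]]}}

```text
time: 31.78
tool_pos: [0.6374, 0.281, 0.0989]
tool_rot: [-3.141, 0.0, 1.548]
contact_force: [-0.4, 0.4, -0.3]
opening: 0.0298
grip_force: 15.0
```

```bash
python3 - <<'E'
from m import *
t=np.radians(88.7)
go(.6382+.016*np.cos(t),.2653+.016*np.sin(t),88.7,.016)
s=cap('side'); u,v=int(400*S),int(310*S)
cv2.imwrite('pics/s7.png',cv2.resize(s['image'][v-60:v+60,u-80:u+80],(800,600),interpolation=cv2.INTER_CUBIC))
E
```

```text
t 31.78 now [0.6374 0.281  0.0989] yaw 88.7 q [ 0.31  0.77  1.16 -0.    1.21  0.33] | turn tool z -0.001 then tool x,y,z cm [0.04 0.12 8.29] open 0.0298 f 14.951739095704397
```

View pics/s7.png

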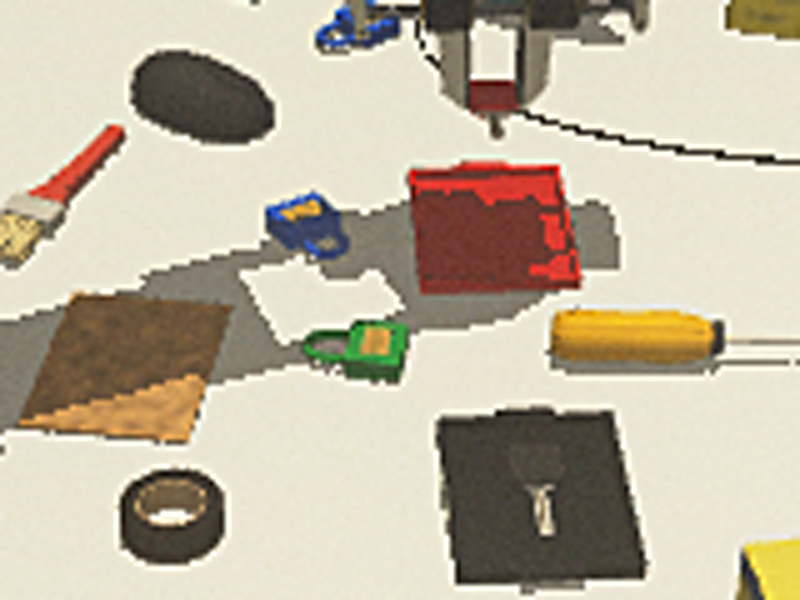

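The mat is empty, and the red key hangs at (493,100) over the empty red tray. I lower it, release and back off.

{"op": "carry_out", "data": {"deltas": [[0,0,2.5,0,0,0,0.1],[0,0,2.5,0,0,0,0.1],[0,0,2,0,0,0,0.1],[0,0,0.9,0,0,0,0.1],[0,0,0.4,0,0,0,0.1],[0,0,0,0,0,0,0.1],[0,0,0,0,0,0,0.1],[0,0,0,0,0,0,0.35]]}}

```text
time: 32.5
tool_pos: [0.6392, 0.2817, 0.0173]
tool_rot: [3.139, -0.001, 1.548]
contact_force: [-0.3, 0.1, 0.5]
opening: 0.0314
grip_force: 0.0
```

{"op": "carry_out", "data": {"deltas": [[0,0,0,0,0,0,0.5],[0,0,0,0,0,0,0.5],[0,0,0,0,0,0,0.5],[0,0,-1,0,0,0,0.5],[0,0,-3,0,0,0,0.5],[0,0,-4,0,0,0,0.5],[0,0,-4,0,0,0,0.5],[0,0,0,0,0,0,0.5]]}}

```text
time: 33.17
tool_pos: [0.6425, 0.283, 0.1466]
tool_rot: [3.126, -0.005, 1.548]
contact_force: [1.6, -0.5, 2.0]
opening: 0.0459
grip_force: 0.0
```

{"op": "carry_out", "data": {"deltas": [[-1.5,-3,0,0,0,0,0.5],[-1.5,-3,0,0,0,0,0.5],[-1.5,-3,0,0,0,0,0.5],[-1.5,-3,0,0,0,0,0.5],[-1.5,-3,0,0,0,0,0.5],[-1.5,-3,0,0,0,0,0.5],[-1.5,-3,0,0,0,0,0.5],[0,0,0,0,0,0,0.5]]}}

```text
time: 33.83
tool_pos: [0.4193, 0.1794, 0.1354]
tool_rot: [-3.135, 0.002, 1.548]
contact_force: [0.2, 1.2, -0.4]
opening: 0.0462
grip_force: 0.0
```

```bash
python3 - <<'E'
from m import *
c=cap('top'); t=[cv2.resize(c['image'][int(v*S)-22:int(v*S)+22,int(u*S)-30:int(u*S)+30],(390,286),interpolation=cv2.INTER_CUBIC) for n,(u,v) in list(ROI.items())[:4]]
cv2.imwrite('pics/mos2.png',np.vstack([np.hstack(t[:2]),np.hstack(t[2:])]))
np.save('top1.npy',c,allow_pickle=True); print(robot.observe()['tool_pos'])
E
```

```text
[0.42317405 0.18048102 0.13628382]
```

View pics/mos2.png

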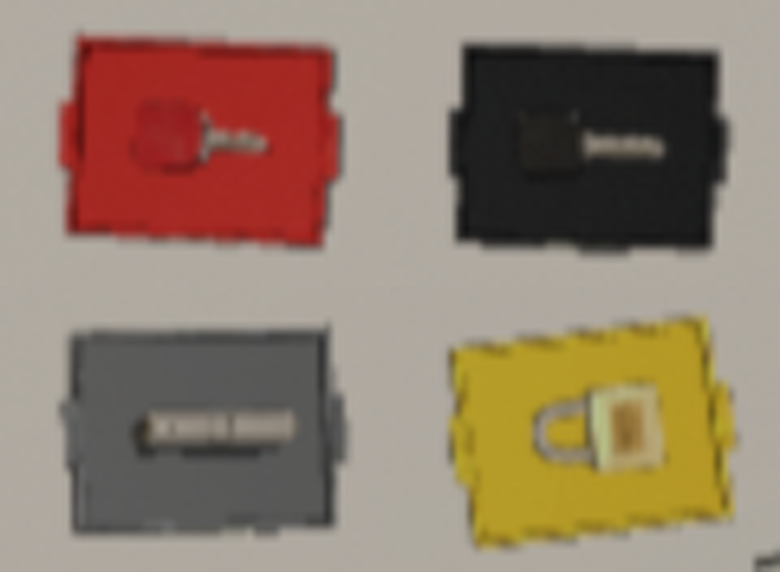

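The final crops show every thing in its own tray and within about 2 mm of centre, allowing for parallax:

| Thing | Pixel | Tray centre |
|---|---|---|
| Red key | (200,140) | (200,140) |
| Black key | (592,143) | (588,146) |
| Cylinder | (221,428), about (203,435) after parallax | (203,430) |
| Padlock | (599,428) | (592,432) |

I hand in.

```bash
python3 -c "
from cell import robot
print(robot.hand_in())"
```

```text
the job is handed in; nothing more can be done
None
```

I handed the job in at about 34 s. All four things lie in their own trays, lengthwise and within about 2 mm of centre by the last overhead picture, the mat is empty, and the tape roll and the other padlocks were not touched.

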